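# Trip-test the supply and load the gel cassette

### The job

Get the electrophoresis tank ready for a run. Press the test button on the power supply so that its lever drops and the power is off; then take the gel cassette (the slab with the window and the notched top) out of the crowded rack, where only its narrow ends can be got at, stand it in the single-groove stand and let go so that you can take it again by its faces, and slide it upright, notch up, all the way down into the tank's slot without letting it drop. Last of all lift the supply's lever back up until it stays on, leaving the two blank dams, the bottles, jars, beaker and cork where they stand.

Things in the scene. Friction and masses are not known exactly. Their poses are not given: they have to be found in the camera images.
- cassette: Gel cassette: grey upright slab, 8 mm thick (x), 66 wide (y), 96 tall (z), 80 g. It has a glass window and a notched top edge: between two ears 14 mm wide the middle 38 mm is 10 mm lower. Lowest 3 mm narrowed by 1.5 mm per face and 2 mm per end. Origin: centre of the underside. Starts upright in one of the rack's grooves. Its two faces are alike.
- dam_a: Blank dam: grey slab of the same 8 x 66 x 96 mm, no window, straight top edge. Origin and axes as for the cassette. Stands in another groove of the rack.
- dam_b: The second blank dam, the same as dam_a.
- rack: White fixed rack, 100 (x) x 92 (y) mm. Three grooves 10.5 mm wide along y at x = -24, 0, +24 mm; floor at 6 mm, groove walls to 36 mm; stops 16 mm high at y = 36 to 41 mm each way; end plates 84 mm high at x = -48 and +48 mm. 16 mm free between neighbouring slabs, too little for a finger; their narrow ends are clear. Origin: centre of the underside.
- stand: Aluminium stand, fixed: base 80 (x) x 100 (y) x 8 mm with a single groove along its y between two rails, 10.5 mm wide, 84 mm long, open at both ends, its mouth flared to about 20 mm at the top, 42 mm above the bench. Clear on all sides above that. Origin: centre of the underside.
- stand_floor (a point): Centre of the floor of the stand's groove, 8 mm above the bench; x across the groove, y along it, z up.
- tank: Fixed electrophoresis tank: clear trough 140 (x) x 124 (y) mm, walls 46 mm high, and in it two black towers facing each other along y, 40 mm wide in x, tops 100 mm above the bench, each with an upright groove: together the slot. When the slab is home its faces are free between the towers, but of its ends only the top 8 mm stick out. Origin: centre of the underside.
- slot_floor (a point): Centre of the slot's floor, 12 mm above the bench: the cassette's underside stands on it when home. x across the slot (10 mm for the 8 mm slab), y along it (69 mm between groove bottoms for the 66 mm width; cheeks reach in to 27.5 mm either side of the centre), z up. The mouth is flared over its top 12 mm, to about 20 mm in x and 75 mm in y.
- supply: Power supply, fixed: grey box 130 (x) x 150 (y) x 70 mm high with a test button and a trip lever on its top. Origin: centre of the underside; its front looks to its -x.
- lever_pivot (a point): The trip lever's hinge, 78 mm above the bench; the hinge lies along the supply's y; axes as the supply's. Hinge cheeks either side rise to 86 mm.
- trip_lever (a joint): Angle of the trip lever. 0: up (on), leaning 0.12 rad back (to the supply's +x) of upright on its stop; 1.1: dropped (off), leaning 0.98 rad to the supply's -x. Moves freely and tips over by itself either way past upright (0.12).
- lever_tip (a point): Centre of the lever's cross bar (10 x 34 x 10 mm, long along the supply's y), 53 mm from the hinge; the arm of the lever is 12 mm wide, 8 mm thick.
- test_button (a joint): Travel of the test button: 0 out, 0.006 fully down. At about 0.003 to 0.004 it knocks the lever over its dead centre; needs about 5 N.
- button_top (a point): Centre of the top face of the grey round test button, 22 mm across, 81.5 mm above the bench when out; pressed straight down.
- amber_bottle: Bystander: brown glass bottle, 64 mm across, 150 mm tall. Origin: centre of its underside.
- wash_bottle: Bystander: white plastic bottle with a cap, 66 mm across, 170 mm tall. Origin: centre of its underside.
- beaker: Bystander: glass beaker, 70 mm across, 85 mm tall. Origin: centre of its underside.
- vial: Bystander: small brown vial, 26 mm across, 55 mm tall. Origin: centre of its underside.
- stain_jar: Bystander: jar with a white lid, 56 mm across, 70 mm tall. Origin: centre of its underside.
- stopper: Bystander: cork stopper standing on end, 28 mm across, 25 mm tall. Origin: centre of its underside.
Things that resemble listed ones, but are neither listed nor needed, are in the scene too. What is shaped like the supply but green, pink or purple is not meant.

How it is judged:
By the outcome, as a careful person would: the job done as asked, in the order asked, and still so for the second after the job is handed in, with the robot touching nothing.
It also fails if it takes over 72 s, if anything falls off the work surface, if the arm or the gripper's body presses on something with over 40 N, if the wrist force passes 120 N, or if a joint passes its speed limit or range.

### The arm

A 6-joint arm with a two-finger parallel gripper is mounted at the origin on the work surface. World frame = base frame: x ahead of the robot, y to its left, z up, the work surface at z = 0. Lengths are in m, angles in rad, forces in N, time in s.
With the tool pointing down it reaches from about 0.25 to 0.775 m from the base axis. Payload 4 kg.
Tool frame: the origin (TCP) lies on the centre line of the jaws, within the pads' length; the fingertips stand 19 mm ahead of it and the grasp point (between the pads) is the TCP (arm.nose_length is the distance from the TCP to the fingertips, in m); z points along the fingers, y is the line along which they close (so a half turn about z gives the same grasp; the last joint's range is limited). The gripper opens to 94 mm and grips with 3 to 60 N. Pads are 16 mm wide; open, the fingers measure 119 mm over their backs; the gripper's body (75 mm by 177 mm) begins 78 mm behind the grasp point.
Start: joints at [1.153, 0.087, 1.371, -0, 1.684, -0.103], TCP at [0.17, 0.523, 0.225] pointing down, gripper open.
Joint ranges: [-3.1, 3.1], [-0.76, 2.03], [0.27, 2.55], [-1.08, 4.22], [0.17, 2.65], [-2.57, 2.57]. Speed limits (rad/s): [2.79, 2.79, 3.14, 3.14, 3.14, 3.14].

### API

Orientations are given as a rotation vector (axis times angle).
In Python, from bench import monitor, eyes, ticket, arm gives the robot as it stands. The module is installed in compiled form; this text tells all that it offers.
- The arm moves only by the tool servo_tool, never from a script. Its argument "steps" is a list of rows, each a list of 3 entries, a list of its own where there are three numbers: the opening, from 0 (shut) to 1 (fully open), then the shift along the world's x, y, z each as a share of 50 cm, from -1 to 1, then the turn, a rotation vector about the world's x, y, z each as a share of 180 degrees, from -1 to 1. In form: [[grip, [tx, ty, tz], [ax, ay, az]], ...]. A call has 1 to 12 rows; each row is the pose to reach, as a shift and turn from the pose commanded when the call began, turning the shorter way round; what a row does not reach only later rows make up. A row lasts 1/10 s, in which the tool goes at most 50 mm and 8.59 degrees, less where a joint would pass 70% of its speed; a pose out of reach is approached as far as the arm can. A call with a number of a shift or a turn outside -1 to 1 is refused whole. A call with a gripper value outside its range is refused whole. The fingers move at their own pace and stop on an object; the grip force is fixed at half the most. Time passes only in rows, so rows that repeat a pose let the fingers close. It gives the time, the measured TCP pose, the force, the opening and the grip force at its end, in the units of the state.
- monitor.read_state(): the state, without advancing time (a new reading comes with each control period).
- eyes.capture(name): name is "scene" or "top" or "wrist"; returns the picture (384x512x3 uint8, red, green, blue); there is no depth.
- eyes.camera_params(name): a dict with "K" (3x3 intrinsics, pixels), "dist_coeffs" ([k1, k2, p1, p2, k3] as OpenCV has them; the pictures are not rectified), "view" (4x4, takes a point from world to camera coordinates); the wrist camera has in their place "mount" (4x4, takes a point from camera to tool coordinates, whose origin is the TCP and whose axes are the flange's). Camera axes: x right, y down, z forward; pixel columns grow to the right and rows downward; lengths in m; the calibration is good to about 2 mm. A picture is of the moment at which its call begins: read the wrist's pose just before it. camera_params takes no time and is no camera call.
- ticket.finish_job(): hands the job in; it is judged then, once.
The state is a dict: "time": time; "q": joint angles; "dq": joint speeds; "joint_efforts": joint torques, N m; "eef_pos": TCP position; "ee_rot": TCP orientation; "contact_force": force on the tool from outside, world axes, zero at the start; "moment": the same for the moment, N m; "width": opening from 0.0 (shut) to 1.0 (fully open); "grip_force": force on a finger pad.
Only numpy, scipy, OpenCV 4.12 (cv2) and the standard library are available. Lean on these libraries where they do the work, as an engineer would, in place of code of your own. Each camera call takes 0.05 s, during which the arm holds its last target. There are 200 camera calls.

## Working session

There is one attempt and no reset: what is moved stays moved. The work goes in short steps, Python scripts to look and compute and a tool call to move; the robot and the scene stay as the last step left them, time stands still between calls to the robot, and variables do not carry over. Pictures are saved under pics/ and viewed, at most 10 in all, crops included, and the job is handed in when it is done.

Besides the shell and the picture viewer there is one more tool, called after "Call:" by a JSON object that holds its "name" and its "arguments". servo_tool: Moves the arm, as the interface text tells. Its arguments: {"type":"object","properties":{"steps":{"type":"array","items":{"type":"array"}}},"required":["steps"]}

```bash
mkdir -p pics
python3 - <<'E'
from bench import monitor, eyes, ticket, arm
import cv2,json
s=monitor.read_state();print({k:s[k] for k in s})
for n in("scene","top"):
    p=eyes.capture(n);cv2.imwrite(f"pics/{n}0.png",p[:,:,::-1]);c=eyes.camera_params(n);print(n,c)
print(eyes.camera_params("wrist"), arm.nose_length)
E
```

```text
{'time': 0.0, 'q': array([ 1.15292534e+00,  8.79782357e-02,  1.37221600e+00,  8.88265865e-06,
        1.68357338e+00, -1.03075633e-01]), 'dq': array([-0.00046663, -0.00070414,  0.00131846,  0.00112778,  0.000628  ,
       -0.00126247]), 'joint_efforts': array([ 9.47430090e-04, -3.40177238e+01, -3.02430332e+01,  7.19532534e-02,
        3.27619747e-02, -1.46807288e-04]), 'eef_pos': array([0.17008263, 0.52252998, 0.22331082]), 'ee_rot': array([-0.49234926, -3.10219487,  0.00329702]), 'contact_force': array([ 0.46399223, -0.07605591,  0.95307366]), 'moment': array([-0.01553308,  0.00981323,  0.01174306]), 'grip_force': 0.0, 'width': 0.9981455107966628}
scene {'K': array([[347.36517869,   0.        , 253.43885845],
       [  0.        , 347.36517869, 189.81579337],
       [  0.        ,   0.        ,   1.        ]]), 'dist_coeffs': array([-0.01388043,  0.        ,  0.        ,  0.        ,  0.        ]), 'view': array([[ 0.02635026,  0.99961864,  0.00826089,  0.02300982],
       [ 0.70004551, -0.01255299, -0.71398789, -0.27206633],
       [-0.7136119 ,  0.02459677, -0.70010932,  1.4699711
[... 481 characters left out ...]
03, -0.9985798 ,  1.69577446],
       [ 0.        ,  0.        ,  0.        ,  1.        ]])}
{'K': array([[308.32311213,   0.        , 256.2141053 ],
       [  0.        , 308.32311213, 195.11490084],
       [  0.        ,   0.        ,   1.        ]]), 'dist_coeffs': array([-0.04863008,  0.        ,  0.        ,  0.        ,  0.        ]), 'mount': array([[-8.44708753e-04, -9.58587160e-01, -2.84798075e-01,
         8.51541361e-02],
       [ 9.99999268e-01, -1.05658903e-03,  5.90328934e-04,
        -1.94598409e-03],
       [-8.66796259e-04, -2.84797368e-01,  9.58587350e-01,
        -1.59368288e-01],
       [ 0.00000000e+00,  0.00000000e+00,  0.00000000e+00,
         1.00000000e+00]])} 0.019
```

Run:
```python
import cv2
for n in("scene","top"):
    cv2.imwrite(f"pics/{n}0b.png",cv2.resize(cv2.imread(f"pics/{n}0.png"),(800,600),interpolation=cv2.INTER_CUBIC))
```

```text
(no output)
```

View pics/scene0b.png

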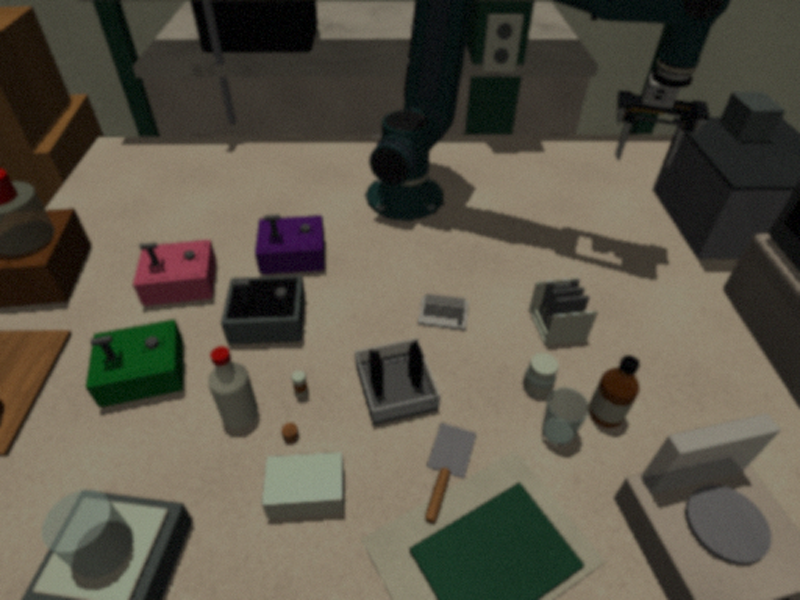

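View pics/top0b.png

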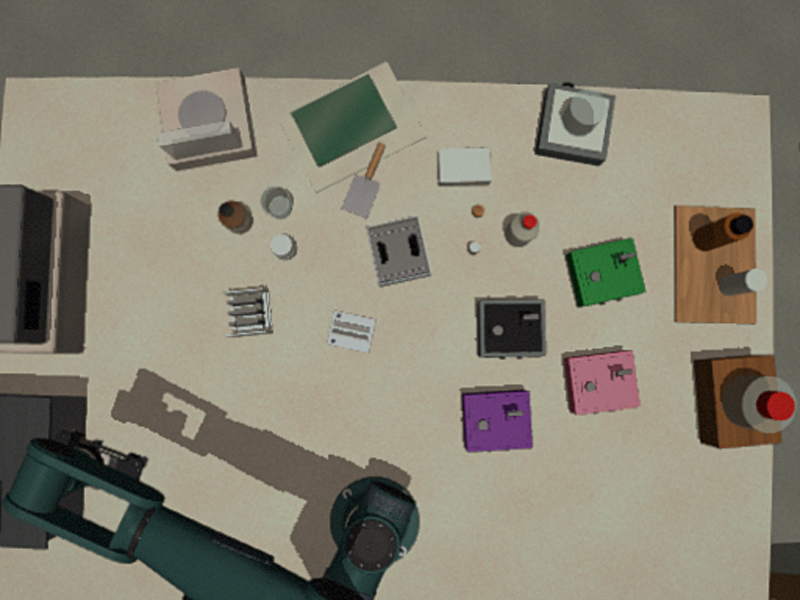

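```bash
cat > h.py <<'E'
import numpy as np, cv2
from scipy.spatial.transform import Rotation as R
from bench import monitor, eyes
def cam(n, st=None):
    c=eyes.camera_params(n)
    if n=="wrist":
        T=np.eye(4);T[:3,:3]=R.from_rotvec(st["ee_rot"]).as_matrix();T[:3,3]=st["eef_pos"]
        V=np.linalg.inv(T@c["mount"])
    else: V=c["view"]
    return c["K"],c["dist_coeffs"],V
def ray(c,px):
    K,d,V=c;u=cv2.undistortPoints(np.array(px,float).reshape(-1,1,2),K,d).reshape(-1,2)
    D=np.c_[u,np.ones(len(u))]@V[:3,:3]; return -V[:3,:3].T@V[:3,3],D
def onz(c,px,z):
    o,D=ray(c,px); return o+D*((z-o[2])/D[:,2])[:,None]
def proj(c,P):
    K,d,V=c;return cv2.projectPoints(np.array(P,float).reshape(-1,3),cv2.Rodrigues(V[:3,:3])[0],V[:3,3],K,d)[0].reshape(-1,2)
def snap(n,f):
    st=monitor.read_state();p=eyes.capture(n);cv2.imwrite(f"pics/{f}.png",p[:,:,::-1]);np.savez(f"pics/{f}.npz",ee_rot=st["ee_rot"],eef_pos=st["eef_pos"]);return p,st
def tri(cams,pxs):
    A=np.zeros((3,3));b=np.zeros(3)
    for c,p in zip(cams,pxs):
        o,D=ray(c,p);D=D[0]/np.linalg.norm(D[0]);M=np.eye(3)-np.outer(D,D);A+=M;b+=M@o
    return np.linalg.solve(A,b)
E
python3 - <<'E'
from h import *
t=cv2.imread("pics/top0.png");W=[]
for x,y in((158,198),(225,212),(256,160),(327,210)):
    W.append(cv2.resize(t[y-25:y+25,x-33:x+33],(400,300),interpolation=cv2.INTER_CUBIC))
cv2.imwrite("pics/comp.png",np.vstack([np.hstack(W[:2]),np.hstack(W[2:])]))
c=cam("top")
for n,p,z in(("rack",(158,198),.08),("stand",(225,212),.04),("tank",(256,160),.046),("supply",(327,210),.07)):print(n,onz(c,p,z))
E
```

```text
rack [[0.47910744 0.2931509  0.08      ]]
stand [[0.43690096 0.05923886 0.04      ]]
tank [[ 0.62575319 -0.04707641  0.046     ]]
supply [[ 0.45162325 -0.30130753  0.07      ]]
```

View pics/comp.png

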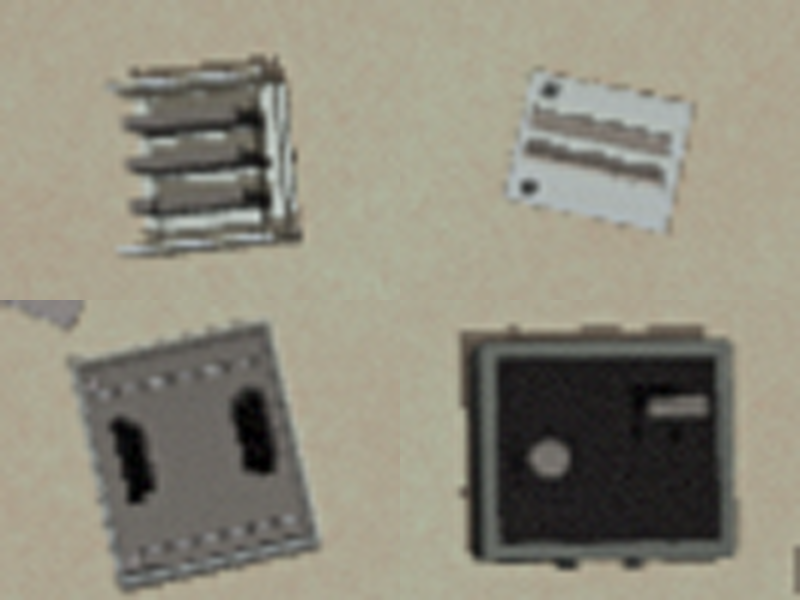

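Call:
{"name": "servo_tool", "arguments": {"steps": [[1,[0.38,-0.65,0.15],[0,0,0.1]],[1,[0.38,-0.65,0.15],[0,0,0.1]],[1,[0.38,-0.65,0.15],[0,0,0.1]],[1,[0.38,-0.65,0.15],[0,0,0.1]],[1,[0.38,-0.65,0.15],[0,0,0.1]],[1,[0.38,-0.65,0.15],[0,0,0.1]],[1,[0.38,-0.65,0.15],[0,0,0.1]],[1,[0.38,-0.65,0.15],[0,0,0.1]],[1,[0.38,-0.65,0.15],[0,0,0.1]],[1,[0.38,-0.65,0.15],[0,0,0.1]],[1,[0.38,-0.65,0.15],[0,0,0.1]]]}}

```text
time: 1.2
eef_pos: [0.3597, 0.1987, 0.2989]
ee_rot: [0.001, -3.14, -0.0]
contact_force: [-0.8, 0.4, -0.2]
width: 1.002
grip_force: 0.0
```

Run:
```python
from h import *
p,s=snap("wrist","w1");print(s["time"],s["eef_pos"],s["ee_rot"],s["q"])
cv2.imwrite("pics/w1b.png",cv2.resize(p[:,:,::-1],(800,600),interpolation=cv2.INTER_CUBIC))
```

```text
1.2 [0.35967278 0.19869171 0.29889083] [ 9.08341235e-04 -3.14024166e+00 -3.22532339e-04] [ 3.65967959e-01 -2.26632070e-01  1.51927259e+00  7.02090660e-04
  1.85014014e+00 -1.20521370e+00]
```

View pics/w1b.png

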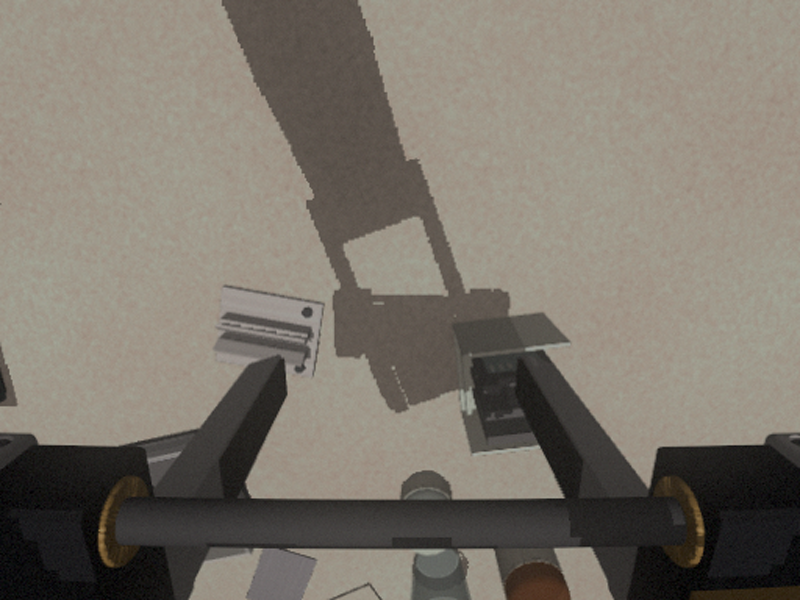

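Call:
{"name": "servo_tool", "arguments": {"steps": [[1,[0.36,-0.04,-0.04],[0,0,0]],[1,[0.36,-0.04,-0.04],[0,0,0]],[1,[0.36,-0.04,-0.04],[0,0,0]],[1,[0.36,-0.04,-0.04],[0,0,0]],[1,[0.36,-0.04,-0.04],[0,0,0]],[1,[0.36,-0.04,-0.04],[0,0,0]]]}}

```text
time: 1.85
eef_pos: [0.5397, 0.1794, 0.2781]
ee_rot: [0.002, -3.138, 0.0]
contact_force: [0.3, -0.1, 0.6]
width: 1.0
grip_force: 0.0
```

Run:
```python
from h import *
p,s=snap("wrist","w2");print(s["time"],s["eef_pos"],s["ee_rot"],s["q"])
cv2.imwrite("pics/w2b.png",cv2.resize(p[:,:,::-1],(800,600),interpolation=cv2.INTER_CUBIC))
```

```text
1.85 [0.5397129  0.17937596 0.27808784] [ 2.12396753e-03 -3.13835958e+00  2.85735335e-04] [ 2.20876503e-01  1.27856876e-01  1.22100152e+00  5.42004965e-04
  1.79592829e+00 -1.35115323e+00]
```

View pics/w2b.png

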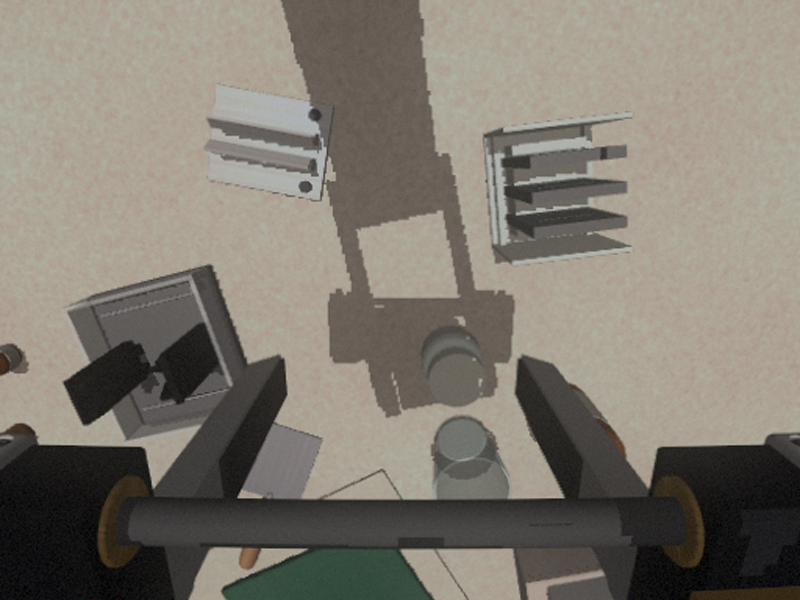

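Run:
```python
from h import *
p=cv2.imread("pics/w2.png");C=np.zeros((600,800,3),np.uint8)
z=lambda a:cv2.convertScaleAbs(cv2.resize(a,None,fx=4,fy=4,interpolation=cv2.INTER_CUBIC),alpha=1.5)
C[:416,:440]=z(p[68:172,300:410]); C[:300,440:]=z(p[50:125,128:218]); 
C[300:,440:]=z(p[200:275,40:130])
cv2.imwrite("pics/c2.png",C)
```

```text
(no output)
```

View pics/c2.png

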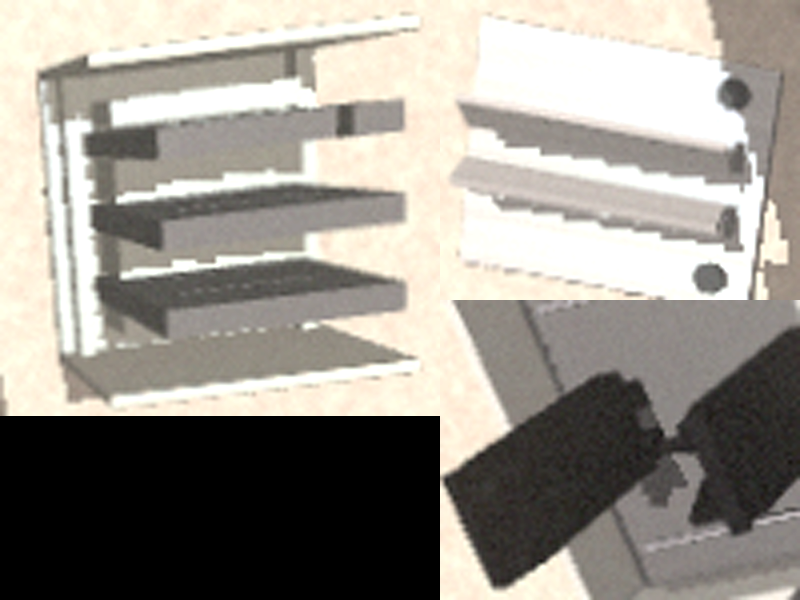

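Run:
```python
from h import *
c=cam("wrist",dict(np.load("pics/w2.npz")))
r=lambda P:[(300+x/4-.37,68+y/4-.37) for x,y in P]
def rep(n,P,z):
    q=onz(c,P,z);print(n,q[:,:2].round(4).tolist());m=q.mean(0);print("  mean",m.round(4));return q
for n,P in(("cas",[(158,128),(158,158),(403,98),(403,131)]),("d1",[(163,222),(163,250),(405,193),(405,222)]),("d2",[(165,308),(167,338),(407,280),(407,308)])):
    q=rep(n,r(P),.102);d=q[2:].mean(0)-q[:2].mean(0);print("  len",np.linalg.norm(d),"yaw(y axis)",np.degrees(np.arctan2(d[1],d[0])), "thick",np.linalg.norm(q[1]-q[0]),np.linalg.norm(q[3]-q[2]))
q=rep("plates",r([(85,58),(418,17),(112,404),(418,364)]),.084);print(np.linalg.norm(q[1]-q[0]))
q=rep("stand",[(x/1.5625,y/1.5625) for x,y in((220,84),(334,106),(321,201),(207,180))],.008)
for i in range(4):
    d=q[(i+1)%4]-q[i];print(np.linalg.norm(d).round(4),np.degrees(np.arctan2(d[1],d[0])).round(2))
s=lambda P:[(128+(x-440)/4-.37,50+y/4-.37) for x,y in P]
q=rep("rails",s([(458,100),(740,152),(450,183),(730,238)]),.042)
```

```text
cas [[0.4489, 0.2652], [0.4565, 0.2657], [0.4405, 0.3296], [0.4489, 0.3306]]
  mean [0.4487 0.2978 0.102 ]
  len 0.06513936755757165 yaw(y axis) 97.04110613709419 thick 0.007640935779567876 0.00841323619655487
d1 [[0.473, 0.2682], [0.4804, 0.2687], [0.4648, 0.3331], [0.4724, 0.334]]
  mean [0.4727 0.301  0.102 ]
  len 0.0655486021861165 yaw(y axis) 97.08027872915221 thick 0.007393816058802317 0.007662036169029884
d2 [[0.4959, 0.2704], [0.5041, 0.2716], [0.4879, 0.3365], [0.4955, 0.3374]]
  mean [0.4959 0.304  0.102 ]
  len 0.0664753004542164 yaw(y axis) 97.19587874332395 thick 0.00826863890308617 0.007664925602230035
plates [[0.4303, 0.2486], [0.4185, 0.3395], [0.5262, 0.2619], [0.514, 0.3514]]
  mean [0.4723 0.3003 0.084 ]
0.09159279569082834
stand [[0.3894, 0.0283], [0.4076, 0.1229], [0.4859, 0.1088], [0.4673, 0.0096]]
  mean [0.4375 0.0674 0.008 ]
0.0963 79.1
0.0796 -10.2
0.1009 -100.63
0.0801 166.53
rails [[0.4181, 0.0273], [0.434, 0.1129], [0.4424, 0.0224], [0.4595, 0.1086]]
  mean [0.4385 0.0678 0.042 ]
```

Call:
{"name": "servo_tool", "arguments": {"steps": [[1,[0.26,-0.45,0.0],[0,0,0]],[1,[0.26,-0.45,0.0],[0,0,0]],[1,[0.26,-0.45,0.0],[0,0,0]],[1,[0.26,-0.45,0.0],[0,0,0]],[1,[0.26,-0.45,0.0],[0,0,0]],[1,[0.26,-0.45,0.0],[0,0,0]],[1,[0.26,-0.45,0.0],[0,0,0]],[1,[0.26,-0.45,0.0],[0,0,0]]]}}

```text
time: 2.7
eef_pos: [0.6695, -0.045, 0.2806]
ee_rot: [-0.002, 3.141, 0.001]
contact_force: [-0.1, 0.2, -0.0]
width: 0.998
grip_force: 0.0
```

Run:
```python
from h import *
p,s=snap("wrist","w3");print(s["time"],s["eef_pos"],s["ee_rot"],s["q"])
```

```text
2.7 [ 0.66952464 -0.04500955  0.28064907] [-2.09364906e-03  3.14070154e+00  1.38107093e-03] [-1.52070978e-01  3.64624508e-01  9.28419267e-01  1.04446964e-03
  1.84780279e+00 -1.72391453e+00]
```

Call:
{"name": "servo_tool", "arguments": {"steps": [[0.5,[-0.26,-0.5,0.0],[0,0,0]],[0,[-0.26,-0.5,0.0],[0,0,0]],[0,[-0.26,-0.5,0.0],[0,0,0]],[0,[-0.26,-0.5,0.0],[0,0,0]],[0,[-0.26,-0.5,0.0],[0,0,0]],[0,[-0.26,-0.5,0.0],[0,0,0]],[0,[-0.26,-0.5,0.0],[0,0,0]],[0,[-0.26,-0.5,0.0],[0,0,0]]]}}

```text
time: 3.55
eef_pos: [0.5403, -0.2955, 0.2804]
ee_rot: [-0.001, 3.14, 0.001]
contact_force: [-0.7, 0.2, -0.0]
width: 0.356
grip_force: 0.0
```

Run:
```python
from h import *
p,s=snap("wrist","w4");print(s["time"],s["eef_pos"],s["ee_rot"],s["q"],s["width"])
c3=cam("wrist",dict(np.load("pics/w3.npz")));c4=cam("wrist",dict(np.load("pics/w4.npz")))
print(proj(c3,[.63,-.05,.08]),proj(c4,[.45,-.3,.08]))
z=lambda a,g:cv2.resize(np.uint8(255*(a/255.)**g),(400,600),interpolation=cv2.INTER_CUBIC)
a=cv2.imread("pics/w3.png");b=cv2.imread("pics/w4.png")
def cut(im,q):
    x,y=int(q[0]),int(q[1]);x0=max(0,min(512-160,x-80));y0=max(0,min(384-240,y-120));print(x0,y0);return z(im[y0:y0+240,x0:x0+160],.55)
cv2.imwrite("pics/c4.png",np.hstack([cut(a,proj(c3,[.63,-.05,.08])[0]),cut(b,proj(c4,[.45,-.3,.08])[0])]))
```

```text
3.55 [ 0.54028881 -0.29548634  0.28041856] [-6.29906144e-04  3.14026624e+00  5.57511849e-04] [-5.93064812e-01  2.32672577e-01  1.09505702e+00  1.06703177e-03
  1.81296177e+00 -2.16400597e+00] 0.35566713039672765
[[252.67000036 144.76391287]] [[252.99715055  99.2980293 ]]
172 24
172 0
```

View pics/c4.png

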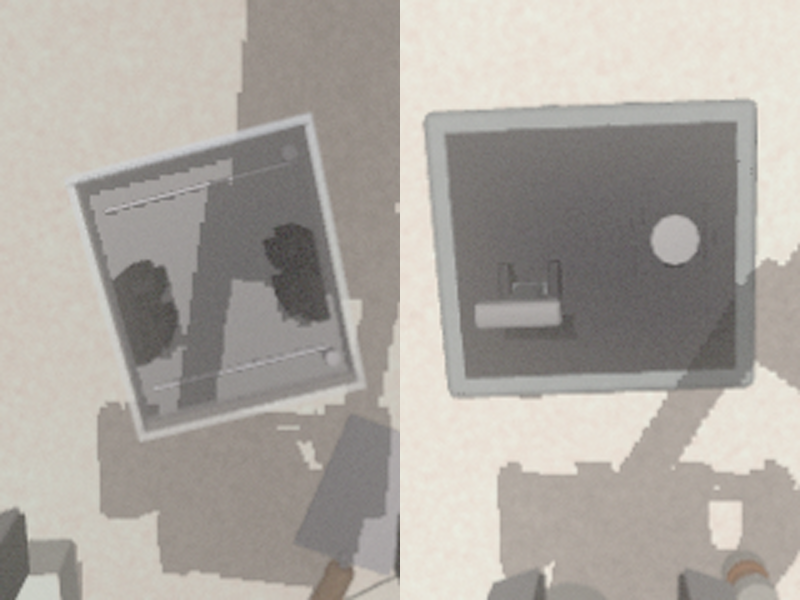

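Run:
```python
from h import *
c3=cam("wrist",dict(np.load("pics/w3.npz")));c4=cam("wrist",dict(np.load("pics/w4.npz")))
f=lambda P,ox,oy:[(ox+x/2.5-.3,oy+y/2.5-.3) for x,y in P]
def quad(n,q):
    print(n,q.round(4)[:,:2].tolist(),"mean",q.mean(0).round(4))
    for i in range(4):
        d=q[(i+1)%4]-q[i];print("  ",np.linalg.norm(d).round(4),np.degrees(np.arctan2(d[1],d[0])).round(2))
quad("tank",onz(c3,f([(70,183),(310,115),(364,384),(142,438)],172,24),.046))
# towers: dark mask, brightened <65
im=cv2.imread("pics/w3.png");b=np.uint8(255*(im/255.)**.55).max(2)
m=np.uint8(b<85);m[:120]=0;m[190:]=0;m[:,:180]=0;m[:,320:]=0
n,l,st,ce=cv2.connectedComponentsWithStats(m)
for i in range(1,n):
    if st[i,4]>150:
        r=cv2.minAreaRect(np.argwhere(l==i)[:,::-1].astype(np.float32));bx=cv2.boxPoints(r);print(st[i],ce[i],r);print(onz(c3,bx,.1)[:,:2].round(4).tolist(),onz(c3,[ce[i]],.1))
quad("supply",onz(c4,f([(27,115),(355,100),(352,388),(52,396)],172,0),.07))
print("button",onz(c4,f([(275,240)],172,0),.0815))
print("bar",onz(c4,f([(118,314),(75,314),(160,314)],172,0),.1306+.004))
print("pivot",onz(c4,f([(130,280),(105,278),(155,278)],172,0),.086))
```

```text
tank [[0.5757, -0.115], [0.5443, 0.0015], [0.6769, 0.0345], [0.7065, -0.0829]] mean [ 0.6259 -0.0405  0.046 ]
   0.1207 105.07
   0.1365 13.98
   0.1211 -75.8
   0.1347 -166.18
[278 120  22  31 386] [288.60103627 132.0492228 ] ((288.5, 135.0), (21.0, 30.0), 0.0)
[[0.6332, -0.0219], [0.6008, -0.0225], [0.6007, 0.0001], [0.6331, 0.0014]] [[ 0.61359313 -0.01071571  0.1       ]]
supply [[0.3922, -0.3779], [0.3862, -0.233], [0.5143, -0.2284], [0.518, -0.3736]] mean [ 0.4527 -0.3032  0.07  ]
   0.145 92.36
   0.1281 2.05
   0.1452 -88.51
   0.1259 -178.01
button [[ 0.44614232 -0.26807174  0.0815    ]]
bar [[ 0.4748637  -0.33270183  0.1346    ]
 [ 0.47479977 -0.34942159  0.1346    ]
 [ 0.4749063  -0.31639822  0.1346    ]]
pivot [[ 0.46328375 -0.33256409  0.086     ]
 [ 0.46237867 -0.34366465  0.086     ]
 [ 0.46245085 -0.32142467  0.086     ]]
```

Call:
{"name": "servo_tool", "arguments": {"steps": [[0,[-0.188,0.055,-0.2],[0,0,0.01]],[0,[-0.188,0.055,-0.31],[0,0,0.01]],[0,[-0.188,0.055,-0.31],[0,0,0.01]],[0,[-0.188,0.055,-0.31],[0,0,0.01]],[0,[-0.188,0.055,-0.31],[0,0,0.01]],[0,[-0.188,0.055,-0.31],[0,0,0.01]]]}}

```text
time: 4.2
eef_pos: [0.4476, -0.2684, 0.1255]
ee_rot: [-0.052, 3.14, -0.001]
contact_force: [0.0, -0.6, 1.2]
width: 0.001
grip_force: 0.0
```

Call:
{"name": "servo_tool", "arguments": {"steps": [[0,[0,0,-0.04],[0,0,0]],[0,[0,0,-0.05],[0,0,0]],[0,[0,0,-0.055],[0,0,0]],[0,[0,0,-0.06],[0,0,0]],[0,[0,0,-0.06],[0,0,0]]]}}

```text
time: 4.7
eef_pos: [0.4484, -0.2701, 0.0966]
ee_rot: [-0.049, 3.136, -0.003]
contact_force: [2.9, 0.8, 3.9]
width: 0.004
grip_force: 1.9
```

Call:
{"name": "servo_tool", "arguments": {"steps": [[0,[0,0,-0.004],[0,0,0]],[0,[0,0,-0.007],[0,0,0]],[0,[0,0,-0.007],[0,0,0]]]}}

```text
time: 5.0
eef_pos: [0.4484, -0.2702, 0.0946]
ee_rot: [-0.048, 3.136, -0.004]
contact_force: [1.1, 3.2, 11.8]
width: 0.004
grip_force: 6.2
```

Run:
```python
from h import *
p,s=snap("scene","s1");print(s["time"],s["eef_pos"],s["contact_force"])
a=cv2.imread("pics/scene0.png");c=cam("scene");u,v=proj(c,[.45,-.3,.09])[0].astype(int);print(u,v)
z=lambda a:cv2.convertScaleAbs(cv2.resize(a[v-35:v+25,u-40:u+40],(400,300),interpolation=cv2.INTER_CUBIC),alpha=2)
cv2.imwrite("pics/s1c.png",np.hstack([z(a),z(p[:,:,::-1])]))
```

```text
5.0 [ 0.44839119 -0.27019005  0.09462142] [ 1.13535448  3.24134257 11.82136587]
168 184
```

Call:
{"name": "servo_tool", "arguments": {"steps": [[0,[0,0,0.1],[0,0,0]],[0,[0,0,0.2],[0,0,0]],[0,[0.1,0.0,0.3],[0,0,0]],[0,[0.16,0.0,0.35],[0,0,0]],[0,[0.16,0.0,0.35],[0,0,0]]]}}

```text
time: 5.55
eef_pos: [0.5293, -0.2704, 0.2698]
ee_rot: [-0.05, 3.136, -0.007]
contact_force: [-0.1, -0.3, 0.7]
width: 0.005
grip_force: 0.0
```

Run:
```python
from h import *
p,s=snap("wrist","w5");print(s["time"],s["eef_pos"],s["ee_rot"],s["contact_force"])
c=cam("wrist",s);u,v=proj(c,[.45,-.3,.08])[0].astype(int);print(u,v)
x0=max(0,u-80);y0=max(0,v-60)
im=cv2.resize(np.uint8(255*(p[y0:y0+120,x0:x0+160,::-1]/255.)**.6),None,fx=5,fy=5,interpolation=cv2.INTER_CUBIC);print(x0,y0)
cv2.imwrite("pics/w5c.png",im)
```

```text
5.55 [ 0.52933277 -0.27040602  0.26983606] [-0.04998737  3.13569603 -0.0065943 ] [-0.08377514 -0.34681719  0.72019873]
233 108
153 48
```

View pics/w5c.png

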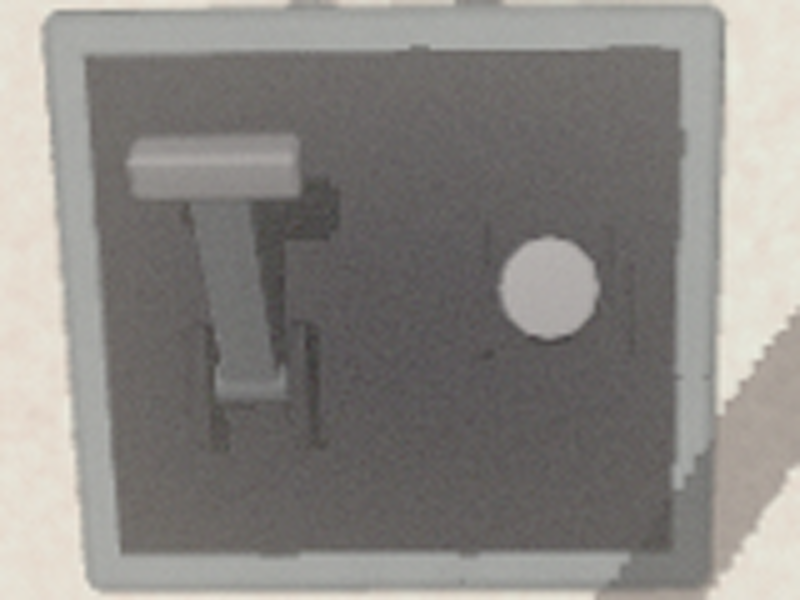

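Call:
{"name": "servo_tool", "arguments": {"steps": [[0,[-0.16,1,-0.02],[0,0,0.03]],[0,[-0.16,1,-0.02],[0,0,0.03]],[1,[-0.16,1,-0.02],[0,0,0.03]],[1,[-0.16,1,-0.02],[0,0,0.03]],[1,[-0.16,1,-0.02],[0,0,0.03]],[1,[-0.16,1,-0.02],[0,0,0.03]],[1,[-0.16,1,-0.02],[0,0,0.03]],[1,[-0.16,1,-0.02],[0,0,0.03]],[1,[-0.16,1,-0.02],[0,0,0.03]],[1,[-0.16,1,-0.02],[0,0,0.03]],[1,[-0.16,1,-0.02],[0,0,0.03]],[1,[-0.16,1,-0.02],[0,0,0.03]]]}}

```text
time: 6.8
eef_pos: [0.4447, 0.2303, 0.2537]
ee_rot: [0.2, -3.131, 0.004]
contact_force: [0.1, -0.6, -0.2]
width: 0.821
grip_force: 0.0
```

Call:
{"name": "servo_tool", "arguments": {"steps": [[1,[0.0,0.136,-0.16],[0,0,0]],[1,[0.0,0.136,-0.16],[0,0,0]],[1,[0.0,0.136,-0.16],[0,0,0]],[1,[0.0,0.136,-0.16],[0,0,0]]]}}

```text
time: 7.2
eef_pos: [0.4457, 0.2962, 0.1737]
ee_rot: [0.194, -3.131, 0.005]
contact_force: [-0.5, -0.6, 0.1]
width: 0.999
grip_force: 0.0
```

Run:
```python
from h import *
c=cam("wrist",dict(np.load("pics/w5.npz")))
print("bar", onz(c,[(153+x/5-.4,48+y/5-.4) for x,y in((215,150),(215,167),(215,180))],.110))
p,s=snap("wrist","w6");print(s["time"],s["eef_pos"],s["ee_rot"],s["q"])
c=cam("wrist",s)
print(proj(c,[[.4528,.2650,.102],[.4447,.3301,.102],[.4487,.2978,.092]]))
cv2.imwrite("pics/w6b.png",cv2.resize(np.uint8(255*(p[150:384,120:392,::-1]/255.)**.6),None,fx=2.5,fy=2.5,interpolation=cv2.INTER_CUBIC))
```

```text
bar [[ 0.42140935 -0.3344681   0.11      ]
 [ 0.4245741  -0.33452719  0.11      ]
 [ 0.42700468 -0.33457309  0.11      ]]
7.2 [0.44569206 0.29621829 0.17374165] [ 0.19414987 -3.13115481  0.00545372] [ 4.81482220e-01  7.37702856e-02  1.48564909e+00 -1.37510096e-03
  1.58762592e+00 -1.21318661e+00]
[[217.94986816 219.73291456]
 [299.74593709 219.71570262]
 [259.07200892 215.43088106]]
```

View pics/w6b.png

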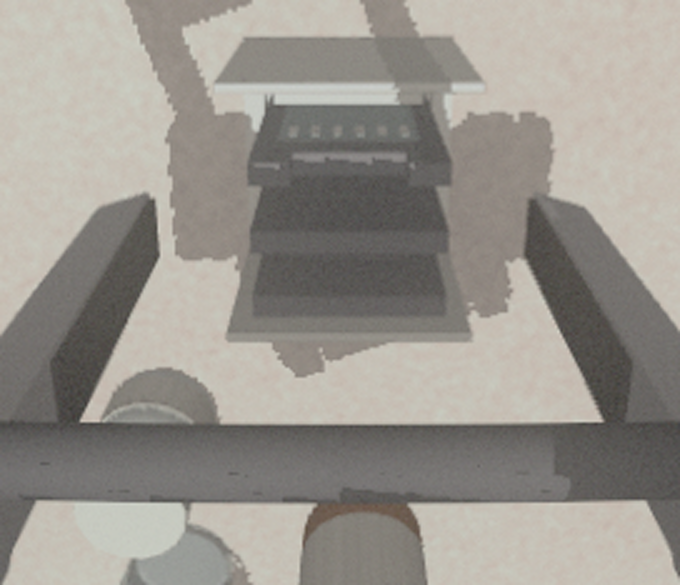

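Call:
{"name": "servo_tool", "arguments": {"steps": [[1,[0.006,0.004,0.0],[0,0,0]],[1,[0.006,0.004,-0.06],[0,0,0]],[1,[0.006,0.004,-0.12],[0,0,0]],[1,[0.006,0.004,-0.17],[0,0,0]],[1,[0.006,0.004,-0.206],[0,0,0]],[1,[0.006,0.004,-0.206],[0,0,0]]]}}

```text
time: 7.85
eef_pos: [0.449, 0.2988, 0.0718]
ee_rot: [0.193, -3.133, 0.002]
contact_force: [0.5, 0.2, 0.5]
width: 0.999
grip_force: 0.0
```

Call:
{"name": "servo_tool", "arguments": {"steps": [[0.6,[0,-0.002,0],[0,0,0]],[0.5,[0,-0.002,0],[0,0,0]],[0.5,[0,-0.002,0],[0,0,0]],[0.5,[0,-0.002,0],[0,0,0]],[0.5,[0,-0.002,0],[0,0,0]],[0.5,[0,-0.002,0],[0,0,0]],[0.5,[0,-0.002,0],[0,0,0]]]}}

```text
time: 8.55
eef_pos: [0.4501, 0.2998, 0.0744]
ee_rot: [-0.196, 3.133, 0.001]
contact_force: [0.4, -0.2, 5.5]
width: 0.699
grip_force: 30.0
```

Call:
{"name": "servo_tool", "arguments": {"steps": [[0.5,[0,0,0.02],[0,0,0]],[0.5,[0,0,0.05],[0,0,0]],[0.5,[0,0,0.09],[0,0,0]],[0.5,[0,0,0.13],[0,0,0]],[0.5,[0,0,0.18],[0,0,0]],[0.5,[0,0,0.24],[0,0,0]],[0.5,[0,0,0.24],[0,0,0]]]}}

```text
time: 9.25
eef_pos: [0.451, 0.3008, 0.1989]
ee_rot: [-0.196, 3.127, 0.007]
contact_force: [0.9, 0.4, 0.5]
width: 0.7
grip_force: 30.0
```

Run:
```python
from h import *
p,s=snap("wrist","w7");print(s["time"],s["eef_pos"],s["ee_rot"],s["contact_force"],s["width"],s["grip_force"])
cv2.imwrite("pics/w7b.png",cv2.resize(np.uint8(255*(p[100:300,150:370,::-1]/255.)**.6),None,fx=2.5,fy=2.5,interpolation=cv2.INTER_CUBIC))
# dark-edge check: mean profile of columns through the slab
g=cv2.cvtColor(p,cv2.COLOR_RGB2GRAY).astype(int)
for u in (200,215,256,300,312): print(u,g[150:270:4,u].tolist())
T=np.eye(4);T[:3,:3]=R.from_rotvec(s["ee_rot"]).as_matrix();T[:3,3]=s["eef_pos"]
E=[(T@[x,y,z,1])[:3] for x in(-.004,.004) for y in(-.033,-.019,.019,.033) for z in (-.031,)]
print(proj(cam("wrist",s),E).round(1).tolist())
```

```text
9.25 [0.45101117 0.30076647 0.19892977] [-0.19616818  3.12727088  0.00682203] [0.8595556  0.38699822 0.5108624 ] 0.6997193715125081 29.999860525131226
200 [120, 171, 165, 165, 169, 115, 96, 101, 100, 96, 103, 98, 96, 95, 99, 99, 98, 100, 98, 84, 62, 41, 37, 36, 40, 49, 45, 45, 42, 46]
215 [169, 116, 94, 96, 96, 175, 145, 170, 170, 169, 160, 100, 95, 98, 91, 96, 46, 48, 50, 51, 45, 47, 45, 56, 60, 59, 41, 50, 42, 42]
256 [168, 97, 94, 91, 94, 179, 177, 175, 92, 93, 174, 176, 101, 50, 45, 45, 52, 62, 62, 62, 64, 61, 62, 54, 55, 61, 41, 46, 45, 55]
300 [166, 163, 167, 148, 100, 175, 167, 163, 164, 167, 140, 97, 94, 97, 101, 98, 79, 50, 46, 48, 43, 46, 40, 42, 40, 52, 37, 44, 43, 46]
312 [165, 163, 168, 169, 162, 165, 166, 167, 165, 165, 165, 149, 95, 98, 97, 98, 95, 97, 95, 91, 57, 33, 35, 31, 40, 44, 41, 46, 45, 44]
[[190.5, 297.1], [219.3, 297.2], [297.6, 297.0], [326.3, 296.8], [189.4, 282.8], [218.7, 282.9], [298.3, 282.7], [327.5, 282.5]]
```

Call:
{"name": "servo_tool", "arguments": {"steps": [[0.5,[-0.005,-0.07,0.0],[0,0,-0.02]],[0.5,[-0.01,-0.15,0.0],[0,0,-0.04]],[0.5,[-0.015,-0.23,0.0],[0,0,-0.06]],[0.5,[-0.02,-0.31,0.0],[0,0,-0.08]],[0.5,[-0.024,-0.39,0.0],[0,0,-0.1]],[0.5,[-0.026,-0.44,-0.05],[0,0,-0.1]],[0.5,[-0.026,-0.466,-0.08],[0,0,-0.1]],[0.5,[-0.026,-0.466,-0.08],[0,0,-0.1]],[0.5,[-0.026,-0.466,-0.08],[0,0,-0.1]]]}}

```text
time: 10.2
eef_pos: [0.4355, 0.0668, 0.152]
ee_rot: [-0.297, -3.125, -0.001]
contact_force: [0.9, 0.9, 0.0]
width: 0.701
grip_force: 30.0
```

Run:
```python
from h import *
p,s=snap("wrist","w8");print(s["time"],s["eef_pos"],s["ee_rot"],s["contact_force"],s["width"],s["grip_force"])
M=R.from_rotvec(s["ee_rot"]).as_matrix();print(M.round(4))
c=cam("wrist",s)
b=s["eef_pos"]+M@[.0025,0,.067];print("slab bottom predicted row",proj(c,b))
g=cv2.cvtColor(p,cv2.COLOR_RGB2GRAY).astype(int)
print(g[190:230,256].tolist())
a=np.radians(79.);ex=np.array([np.sin(a),-np.cos(a),0]);ey=np.array([np.cos(a),np.sin(a),0]);o=np.array([.4378,.0675,0])
for n,P in(("base",[o+ex*x+ey*y+[0,0,.008] for x,y in((-.04,-.05),(-.04,.05),(.04,-.05),(.04,.05))]),("rail",[o+ex*x+ey*y+[0,0,.042] for x,y in((-.01,-.042),(-.01,.042),(.01,-.042),(.01,.042))])):
    print(n,proj(c,P).round(1).tolist())
q=proj(c,[o+ex*x+ey*y+[0,0,.042] for x,y in((-.01,-.042),(-.01,.042),(.01,-.042),(.01,.042))])
im=cv2.resize(np.uint8(255*(p[:,:,::-1]/255.)**.6)[60:320,120:392],None,fx=2.2,fy=2.2,interpolation=cv2.INTER_CUBIC)
cv2.imwrite("pics/w8b.png",im)
```

```text
10.2 [0.435502   0.06677499 0.15204963] [-2.97315944e-01 -3.12478330e+00 -8.99081690e-04] [0.91238172 0.85527362 0.00972845] 0.7012786806522412 29.999861419200897
[[-9.821e-01  1.886e-01 -2.600e-03]
 [ 1.886e-01  9.821e-01  8.000e-04]
 [ 2.700e-03  3.000e-04 -1.000e+00]]
slab bottom predicted row [[258.25833557 214.27296581]]
[161, 144, 93, 94, 120, 156, 165, 147, 90, 76, 75, 73, 71, 77, 84, 85, 86, 85, 89, 85, 86, 75, 58, 47, 45, 58, 62, 67, 63, 62, 58, 62, 60, 60, 64, 62, 64, 59, 62, 59]
base [[208.4, 154.1], [309.4, 154.2], [211.6, 229.1], [305.6, 229.2]]
rail [[213.0, 192.7], [305.3, 192.8], [213.8, 213.4], [304.3, 213.4]]
```

Call:
{"name": "servo_tool", "arguments": {"steps": [[0.5,[0.006,0.002,-0.02],[0,0,0]],[0.5,[0.006,0.002,-0.06],[0,0,0]],[0.5,[0.006,0.002,-0.09],[0,0,0]],[0.5,[0.006,0.002,-0.12],[0,0,0]],[0.5,[0.006,0.002,-0.135],[0,0,0]],[0.5,[0.006,0.002,-0.135],[0,0,0]]]}}

```text
time: 10.85
eef_pos: [0.4389, 0.0681, 0.0845]
ee_rot: [-0.295, -3.126, 0.0]
contact_force: [-0.3, 0.5, 0.4]
width: 0.696
grip_force: 30.0
```

Call:
{"name": "servo_tool", "arguments": {"steps": [[0.5,[0,0,-0.007],[0,0,0]],[0.5,[0,0,-0.012],[0,0,0]],[0.5,[0,0,-0.016],[0,0,0]],[0.5,[0,0,-0.018],[0,0,0]],[0.5,[0,0,-0.018],[0,0,0]]]}}

```text
time: 11.35
eef_pos: [0.4395, 0.0674, 0.0766]
ee_rot: [0.297, 3.127, 0.0]
contact_force: [-0.3, 0.2, -0.7]
width: 0.698
grip_force: 30.0
```

Call:
{"name": "servo_tool", "arguments": {"steps": [[0.5,[0,0,-0.003],[0,0,0]],[0.5,[0,0,-0.006],[0,0,0]],[0.5,[0,0,-0.006],[0,0,0]]]}}

```text
time: 11.65
eef_pos: [0.4397, 0.0674, 0.0763]
ee_rot: [0.297, 3.126, 0.0]
contact_force: [-4.7, -0.5, 12.6]
width: 0.7
grip_force: 30.0
```

Call:
{"name": "servo_tool", "arguments": {"steps": [[0.75,[0,0,0.002],[0,0,0]],[0.8,[0,0,0.002],[0,0,0]],[1,[0,0,0.002],[0,0,0]],[1,[0,0,0.002],[0,0,0]],[1,[0,0,0.002],[0,0,0]]]}}

```text
time: 12.15
eef_pos: [0.4391, 0.0675, 0.0742]
ee_rot: [-0.297, -3.127, -0.0]
contact_force: [0.1, -0.0, -0.4]
width: 0.991
grip_force: 0.0
```

Call:
{"name": "servo_tool", "arguments": {"steps": [[1,[0,0,0.05],[0,0,0]],[1,[0,0,0.12],[0,0,0]],[1,[0,0,0.2],[0,0,0]],[1,[0,0,0.23],[0,0,0]],[1,[0,0,0.23],[0,0,0]]]}}

```text
time: 12.65
eef_pos: [0.4411, 0.0675, 0.1926]
ee_rot: [0.296, 3.121, 0.001]
contact_force: [0.6, 0.3, 0.5]
width: 1.001
grip_force: 0.0
```

Run:
```python
from h import *
p,s=snap("wrist","w9");print(s["time"],s["eef_pos"],s["ee_rot"],s["contact_force"],s["width"],s["grip_force"])
c=cam("wrist",s)
a=np.radians(79.);ex=np.array([np.sin(a),-np.cos(a),0]);ey=np.array([np.cos(a),np.sin(a),0]);o=np.array([.4378,.0675,0])
P=[o+ex*x+ey*y+[0,0,z] for x,y,z in((-.004,-.033,.104),(-.004,.033,.104),(.004,-.033,.104),(.004,.033,.104),(-.004,0,.094),(.004,0,.094))]
q=proj(c,P);print(q.round(1).tolist())
g=cv2.cvtColor(p,cv2.COLOR_RGB2GRAY).astype(int)
for u in q[4][0]+np.array([-35,-28,0,28,35]): 
    u=int(u);print(u,g[185:285:2,u].tolist())
v=int(q[:4,1].mean());print("row",v,g[v,190:330:2].tolist())
```

```text
12.65 [0.4410636  0.06753283 0.19259392] [2.96039438e-01 3.12113796e+00 1.36785076e-03] [0.59347094 0.31485998 0.45976558] 1.0011163458728898 0.0
[[218.0, 199.5], [296.3, 199.6], [218.3, 208.5], [295.9, 208.6], [257.1, 196.1], [257.1, 204.8]]
222 [71, 85, 51, 52, 53, 50, 51, 47, 62, 58, 56, 60, 71, 91, 88, 98, 92, 93, 85, 88, 89, 89, 91, 90, 86, 89, 94, 90, 89, 127, 155, 155, 157, 155, 156, 154, 157, 154, 157, 151, 69, 51, 48, 63, 65, 64, 70, 73, 73, 64]
229 [49, 53, 57, 61, 45, 48, 47, 48, 55, 56, 56, 59, 70, 89, 87, 87, 92, 89, 92, 90, 87, 93, 92, 94, 89, 90, 91, 90, 154, 154, 156, 154, 156, 150, 154, 154, 150, 153, 156, 155, 154, 155, 152, 151, 151, 155, 93, 54, 49, 59]
257 [67, 63, 66, 67, 49, 51, 84, 87, 90, 89, 81, 86, 84, 88, 82, 84, 88, 91, 89, 88, 89, 87, 89, 92, 93, 90, 90, 94, 90, 89, 93, 89, 89, 92, 87, 91, 88, 89, 88, 92, 88, 88, 89, 89, 91, 86, 91, 105, 154, 155]
285 [54, 50, 52, 47, 49, 52, 51, 55, 89, 93, 89, 77, 75, 84, 88, 87, 89, 90, 89, 87, 89, 88, 90, 88, 85, 87, 88, 87, 89, 93, 89, 86, 86, 89, 84, 88, 86, 92, 93, 90, 90, 91, 89, 91, 158, 152, 156, 150, 152, 152]
292 [106, 117, 120, 99, 87, 63, 51, 55, 90, 91, 88, 56, 78, 90, 91, 91, 88, 88, 87, 90, 85, 88, 92, 87, 88, 87, 89, 91, 88, 88, 90, 88, 89, 93, 91, 87, 87, 92, 91, 93, 87, 87, 86, 135, 153, 150, 155, 153, 152, 159]
row 204 [153, 155, 154, 156, 157, 155, 150, 94, 96, 91, 94, 91, 91, 88, 59, 61, 60, 59, 56, 58, 55, 70, 59, 90, 91, 79, 78, 82, 92, 92, 91, 80, 80, 80, 90, 89, 92, 85, 81, 81, 86, 90, 85, 85, 67, 91, 90, 87, 91, 91, 90, 90, 88, 87, 91, 93, 89, 91, 88, 87, 88, 89, 93, 95, 97, 91, 90, 90, 87, 90]
```

Call:
{"name": "servo_tool", "arguments": {"steps": [[1,[-0.006,0,0],[0,0,-0.5]],[1,[-0.006,0,0],[0,0,-0.5]],[1,[-0.006,0,0],[0,0,-0.5]],[1,[-0.006,0,0],[0,0,-0.5]],[1,[-0.006,0,0],[0,0,-0.5]],[1,[-0.006,0,0],[0,0,-0.5]],[1,[-0.006,0,0],[0,0,-0.5]],[1,[-0.006,0,0],[0,0,-0.5]],[1,[-0.006,0,0],[0,0,-0.5]],[1,[-0.006,0,0],[0,0,-0.5]],[1,[-0.006,0,0],[0,0,-0.5]],[1,[-0.006,0,0],[0,0,-0.5]]]}}

```text
time: 13.9
eef_pos: [0.4352, 0.0674, 0.1871]
ee_rot: [-2.419, -2.0, 0.005]
contact_force: [-0.6, 0.7, -1.2]
width: 0.998
grip_force: 0.0
```

Run:
```python
from h import *
p,s=snap("wrist","w10");print(s["time"],s["eef_pos"],s["ee_rot"],s["q"])
c=cam("wrist",s);print(R.from_rotvec(s["ee_rot"]).as_matrix().round(4))
a=np.radians(79.);ex=np.array([np.sin(a),-np.cos(a),0]);ey=np.array([np.cos(a),np.sin(a),0]);o=np.array([.4378,.0675,0])
P=[o+ex*x+ey*y+[0,0,z] for x,y,z in((-.004,-.033,.104),(-.004,.033,.104),(.004,-.033,.104),(.004,.033,.104),(-.004,0,.094),(.004,0,.094))]
q=proj(c,P);print(q.round(1).tolist())
x0,y0=int(q[:,0].mean())-60,int(q[:,1].mean())-60;print(x0,y0)
im=cv2.resize(np.uint8(255*(p[y0:y0+120,x0:x0+120,::-1]/255.)**.6),None,fx=5,fy=5,interpolation=cv2.INTER_CUBIC)
cv2.imwrite("pics/w10c.png",im)
g=cv2.cvtColor(p,cv2.COLOR_RGB2GRAY).astype(int)
for v in np.linspace(q[:,1].min(),q[:,1].max(),7): print(int(v),g[int(v),int(q[4,0])-16:int(q[4,0])+28].tolist())
```

```text
13.9 [0.43520489 0.06742464 0.18711011] [-2.41914802 -2.00032926  0.00517123] [ 2.48538203e-02 -1.46878325e-01  1.67249328e+00 -3.49287405e-05
  1.62014071e+00  2.13820993e-01]
[[ 1.878e-01  9.822e-01 -4.200e-03]
 [ 9.822e-01 -1.878e-01 -1.000e-04]
 [-9.000e-04 -4.100e-03 -1.000e+00]]
[[257.1, 242.1], [257.4, 166.6], [266.4, 242.2], [267.4, 166.6], [257.3, 202.1], [266.6, 202.1]]
202 143
166 [97, 92, 91, 93, 94, 94, 94, 88, 83, 77, 75, 78, 77, 74, 78, 75, 77, 59, 47, 47, 45, 46, 48, 49, 49, 44, 52, 73, 80, 77, 76, 75, 85, 84, 90, 90, 92, 93, 93, 94, 90, 91, 94, 97]
179 [96, 93, 95, 92, 91, 93, 92, 90, 84, 82, 73, 75, 76, 78, 76, 76, 84, 77, 60, 55, 59, 59, 56, 60, 60, 56, 59, 69, 75, 73, 74, 78, 85, 87, 90, 89, 89, 93, 93, 89, 90, 92, 95, 94]
191 [171, 165, 143, 169, 172, 163, 122, 90, 90, 83, 78, 79, 78, 79, 78, 82, 84, 79, 58, 63, 60, 62, 59, 62, 58, 57, 64, 79, 77, 72, 74, 84, 87, 86, 91, 93, 95, 95, 91, 93, 90, 92, 96, 97]
204 [99, 94, 93, 92, 92, 97, 103, 128, 155, 140, 96, 90, 81, 81, 82, 80, 87, 76, 61, 63, 64, 61, 63, 61, 60, 59, 69, 82, 80, 80, 80, 83, 91, 91, 93, 96, 98, 94, 92, 94, 92, 92, 95, 111]
216 [176, 176, 172, 167, 172, 165, 137, 96, 92, 88, 82, 80, 79, 81, 82, 95, 115, 82, 63, 61, 64, 63, 62, 64, 62, 67, 71, 84, 81, 82, 83, 87, 89, 99, 133, 171, 171, 171, 169, 166, 167, 172, 172, 171]
229 [167, 167, 167, 162, 165, 166, 169, 166, 167, 168, 166, 166, 167, 161, 162, 163, 155, 126, 107, 103, 94, 91, 92, 94, 86, 69, 109, 167, 168, 166, 167, 167, 161, 160, 158, 162, 162, 165, 162, 162, 166, 163, 167, 168]
242 [168, 169, 168, 171, 166, 166, 165, 163, 165, 168, 163, 163, 162, 166, 166, 166, 156, 103, 69, 67, 66, 71, 70, 68, 70, 77, 120, 165, 168, 170, 171, 169, 165, 162, 165, 164, 164, 165, 167, 167, 168, 170, 168, 169]
```

Call:
{"name": "servo_tool", "arguments": {"steps": [[1,[0.006,0,-0.05],[0,0,0]],[1,[0.006,0,-0.12],[0,0,0]],[1,[0.006,0,-0.18],[0,0,0]],[1,[0.006,0,-0.22],[0,0,0]],[0.5,[0.006,0,-0.232],[0,0,0]],[0.4,[0.006,0,-0.232],[0,0,0]],[0.3,[0.006,0,-0.232],[0,0,0]]]}}

```text
time: 14.65
eef_pos: [0.44, 0.0675, 0.0744]
ee_rot: [2.42, 2.002, 0.002]
contact_force: [-0.2, -0.2, 0.5]
width: 0.78
grip_force: 0.0
```

Call:
{"name": "servo_tool", "arguments": {"steps": [[0.2,[0,0,0],[0,0,0]],[0.15,[0,0,0],[0,0,0]],[0.1,[0,0,0],[0,0,0]],[0,[0,0,0],[0,0,0]],[0,[0,0,0],[0,0,0]],[0,[0,0,0],[0,0,0]],[0,[0,0,0],[0,0,0]]]}}

```text
time: 15.35
eef_pos: [0.4393, 0.0675, 0.0735]
ee_rot: [2.421, 2.002, -0.0]
contact_force: [0.1, -0.4, -0.1]
width: 0.183
grip_force: 0.0
```

Call:
{"name": "servo_tool", "arguments": {"steps": [[0,[-0.001,0,-0.002],[0,0,0]],[0,[-0.001,0,-0.002],[0,0,0]],[0,[-0.001,0,-0.002],[0,0,0]],[0,[-0.001,0,-0.002],[0,0,0]]]}}

```text
time: 15.75
eef_pos: [0.4391, 0.0674, 0.0725]
ee_rot: [2.421, 2.001, 0.001]
contact_force: [1.8, -0.5, -1.4]
width: 0.082
grip_force: 30.0
```

Call:
{"name": "servo_tool", "arguments": {"steps": [[0,[0,0,0.02],[0,0,0]],[0,[0,0,0.06],[0,0,0]],[0,[0,0,0.12],[0,0,0]],[0,[0,0,0.19],[0,0,0]],[0,[0,0,0.25],[0,0,0]],[0,[0.02,-0.01,0.27],[0,0,0.0]],[0,[0.1,-0.05,0.27],[0,0,0.03]],[0,[0.18,-0.1,0.27],[0,0,0.06]],[0,[0.26,-0.15,0.27],[0,0,0.1]],[0,[0.34,-0.2,0.27],[0,0,0.13]],[0,[0.374,-0.216,0.27],[0,0,0.14]],[0,[0.374,-0.216,0.27],[0,0,0.14]]]}}

```text
time: 16.95
eef_pos: [0.6266, -0.0419, 0.2063]
ee_rot: [-1.927, -2.478, 0.002]
contact_force: [0.1, 0.5, -0.9]
width: 0.086
grip_force: 30.0
```

Run:
```python
from h import *
p,s=snap("wrist","w11");t=eyes.capture("top");cv2.imwrite("pics/t11.png",t[:,:,::-1])
print(s["time"],s["eef_pos"],s["ee_rot"],s["contact_force"],s["width"],s["grip_force"])
M=R.from_rotvec(s["ee_rot"]).as_matrix();print(M.round(4), "yaw",np.degrees(np.arctan2(M[1,0],M[0,0])))
# tank towers from the first top view (black blobs) and w3
c=cam("top");im=cv2.imread("pics/top0.png");g=im.max(2)
u,v=proj(c,[.626,-.04,.1])[0].astype(int);sub=g[v-30:v+30,u-35:u+35]
m=np.uint8(sub<30);n,l,st,ce=cv2.connectedComponentsWithStats(m)
C=[]
for i in range(1,n):
    if st[i,4]>20:print(st[i],ce[i]+[u-35,v-30],onz(c,[ce[i]+[u-35,v-30]],.1)[0])
c3=cam("wrist",dict(np.load("pics/w3.npz")));b=cv2.imread("pics/w3.png").max(2)
q=proj(c3,[.626,-.0405,.1])[0];print("w3 centre",q)
for T in(30,40,50):
    m=np.uint8(b<T);m[:100]=0;m[195:]=0;m[:,:190]=0;m[:,318:]=0
    n,l,st,ce=cv2.connectedComponentsWithStats(m)
    for i in range(1,n):
        if st[i,4]>100:
            print(T,st[i],ce[i].round(1),onz(c3,[ce[i]],.1)[0].round(4))
```

```text
16.95 [ 0.62664369 -0.04192098  0.20629905] [-1.92732704e+00 -2.47756672e+00  2.14784045e-03] [ 0.10880873  0.45266154 -0.85005384] 0.08587485908644871 29.99897450208664
[[-2.460e-01  9.693e-01 -2.900e-03]
 [ 9.693e-01  2.460e-01  5.000e-04]
 [ 1.300e-03 -2.700e-03 -1.000e+00]] yaw 104.24040564836385
[44 23  6 14 55] [264.41818182 156.70909091] [ 0.63039634 -0.07616432  0.1       ]
[24 28  6 14 42] [244.5 161.5] [ 0.61196831 -0.0074798   0.1       ]
w3 centre [262.54278288 140.99048301]
30 [278 114  16  29 121] [285.  127.7] [ 0.6116 -0.0163  0.1   ]
40 [277 113  26  39 637] [290.  131.8] [ 0.616  -0.0107  0.1   ]
50 [277 113  27  40 713] [290.4 132.2] [ 0.6164 -0.0102  0.1   ]
50 [218 128  25  42 671] [230.3 147.7] [ 0.6333 -0.0759  0.1   ]
```

Run:
```python
from h import *
a=cv2.imread("pics/w3.png")[105:180,205:315]
cv2.imwrite("pics/w3t.png",cv2.resize(np.uint8(255*np.clip(a/110.,0,1)**.7),None,fx=7,fy=7,interpolation=cv2.INTER_CUBIC))
```

```text
(no output)
```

View pics/w3t.png

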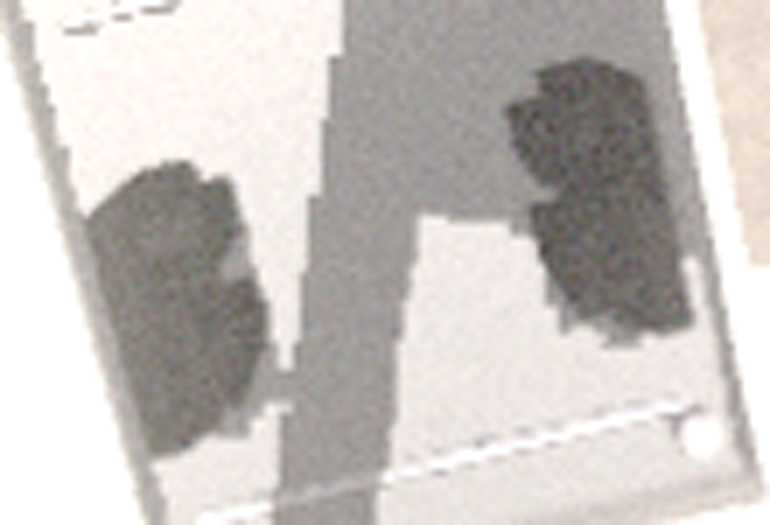

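Run:
```python
from h import *
c3=cam("wrist",dict(np.load("pics/w3.npz")))
f=lambda P:[(205+x/7-.43,105+y/7-.43) for x,y in P]
for z in(.012,.05,.1):
    q=onz(c3,f([(235,265),(540,192)]),z);print(z,q.mean(0).round(4),np.linalg.norm(q[0]-q[1]).round(4))
# silhouettes predicted for the tank at rim estimate
def tank(o,yaw):
    a=np.radians(yaw);ex=np.array([np.cos(a),np.sin(a),0]);ey=np.array([-np.sin(a),np.cos(a),0]);o=np.array([*o,0])
    return lambda x,y,z:o+ex*x+ey*y+[0,0,z]
T=tank((.6259,-.0405),14.2)
for s in(-1,1):
  for z in(.1,.012):
    q=proj(c3,[T(x,s*y,z) for x,y in((-.02,.0275),(-.02,.045),(.02,.045),(.02,.0275),(-.005,.0275),(.005,.0275))]);print(s,z,((q-[205,105]+.43)*7).round(0).tolist())
ct=cam("top");g=lambda P:[(223+x*66/400-.42,135+(y-300)/6-.42) for x,y in P]
q=onz(ct,g([(75,360),(268,322),(320,548),(122,588)]),.046);print(q.round(4).tolist(),q.mean(0),[np.linalg.norm(q[i]-q[i-1]).round(4) for i in range(4)])
```

```text
0.012 [ 0.6311 -0.0425  0.012 ] 0.0615
0.05 [ 0.6271 -0.0429  0.05  ] 0.056
0.1 [ 0.6219 -0.0435  0.1   ] 0.0489
-1 0.1 [[202.0, 172.0], [94.0, 200.0], [163.0, 445.0], [269.0, 419.0], [228.0, 266.0], [244.0, 328.0]]
-1 0.012 [[235.0, 136.0], [148.0, 159.0], [202.0, 356.0], [287.0, 335.0], [255.0, 212.0], [268.0, 261.0]]
1 0.1 [[549.0, 83.0], [660.0, 55.0], [713.0, 308.0], [605.0, 335.0], [570.0, 179.0], [584.0, 242.0]]
1 0.012 [[511.0, 65.0], [599.0, 42.0], [643.0, 245.0], [557.0, 267.0], [528.0, 142.0], [540.0, 192.0]]
[[0.6798, 0.0299, 0.046], [0.7056, -0.084, 0.046], [0.5701, -0.1178, 0.046], [0.5434, -0.0016, 0.046]] [ 0.62470969 -0.04336859  0.046     ] [np.float64(0.14), np.float64(0.1168), np.float64(0.1396), np.float64(0.1193)]
```

Call:
{"name": "servo_tool", "arguments": {"steps": [[0,[0,-0.002,-0.03],[0,0,0]],[0,[0,-0.002,-0.06],[0,0,0]],[0,[0,-0.002,-0.08],[0,0,0]],[0,[0,-0.002,-0.095],[0,0,0]],[0,[0,-0.002,-0.095],[0,0,0]]]}}

```text
time: 17.55
eef_pos: [0.6245, -0.0411, 0.1578]
ee_rot: [-1.924, -2.479, 0.003]
contact_force: [-0.5, -0.1, -0.9]
width: 0.085
grip_force: 30.0
```

Call:
{"name": "servo_tool", "arguments": {"steps": [[0,[0.004,-0.004,0],[0,0,0]],[0,[0.004,-0.004,-0.006],[0,0,0]],[0,[0.004,-0.004,-0.012],[0,0,0]],[0,[0.004,-0.004,-0.018],[0,0,0]],[0,[0.004,-0.004,-0.018],[0,0,0]]]}}

```text
time: 18.05
eef_pos: [0.6276, -0.0433, 0.1505]
ee_rot: [-1.926, -2.481, 0.0]
contact_force: [0.1, -0.1, -0.1]
width: 0.082
grip_force: 30.0
```

Call:
{"name": "servo_tool", "arguments": {"steps": [[0,[0,0,-0.006],[0,0,0]],[0,[0,0,-0.012],[0,0,0]],[0,[0,0,-0.018],[0,0,0]],[0,[0,0,-0.024],[0,0,0]]]}}

```text
time: 18.45
eef_pos: [0.6286, -0.0421, 0.1413]
ee_rot: [1.924, 2.481, 0.006]
contact_force: [-0.9, 4.1, -0.2]
width: 0.082
grip_force: 30.0
```

Call:
{"name": "servo_tool", "arguments": {"steps": [[0,[0,0.003,0],[0,0,0]],[0,[0,0.003,-0.01],[0,0,0]],[0,[0,0.003,-0.02],[0,0,0]],[0,[0,0.003,-0.03],[0,0,0]],[0,[0,0.003,-0.04],[0,0,0]]]}}

```text
time: 18.95
eef_pos: [0.6278, -0.0421, 0.1181]
ee_rot: [-1.926, -2.481, 0.0]
contact_force: [0.9, 0.8, 0.9]
width: 0.08
grip_force: 30.0
```

Sliding freely; about 42 mm to go.

Call:
{"name": "servo_tool", "arguments": {"steps": [[0,[0,0,-0.012],[0,0,0]],[0,[0,0,-0.024],[0,0,0]],[0,[0,0,-0.036],[0,0,0]],[0,[0,0,-0.048],[0,0,0]],[0,[0,0,-0.06],[0,0,0]],[0,[0,0,-0.07],[0,0,0]],[0,[0,0,-0.07],[0,0,0]]]}}

```text
time: 19.65
eef_pos: [0.6278, -0.042, 0.083]
ee_rot: [-1.926, -2.481, 0.0]
contact_force: [1.5, 0.0, -1.2]
width: 0.084
grip_force: 30.0
```

Call:
{"name": "servo_tool", "arguments": {"steps": [[0,[0,0,-0.005],[0,0,0]],[0,[0,0,-0.01],[0,0,0]],[0,[0,0,-0.013],[0,0,0]],[0,[0,0,-0.015],[0,0,0]],[0,[0,0,-0.015],[0,0,0]]]}}

```text
time: 20.15
eef_pos: [0.6278, -0.0421, 0.0765]
ee_rot: [1.926, 2.482, 0.0]
contact_force: [0.5, 0.6, -0.7]
width: 0.083
grip_force: 30.0
```

Call:
{"name": "servo_tool", "arguments": {"steps": [[0,[0,0,-0.002],[0,0,0]],[0,[0,0,-0.004],[0,0,0]],[0,[0,0,-0.004],[0,0,0]]]}}

```text
time: 20.45
eef_pos: [0.6278, -0.0421, 0.0764]
ee_rot: [1.926, 2.481, 0.0]
contact_force: [-2.0, 0.3, 6.1]
width: 0.088
grip_force: 30.0
```

Call:
{"name": "servo_tool", "arguments": {"steps": [[0.15,[0,0,0.001],[0,0,0]],[0.3,[0,0,0.001],[0,0,0]],[0.4,[0,0,0.001],[0,0,0]],[0.4,[0,0,0.001],[0,0,0]],[0.4,[0,0,0.001],[0,0,0]],[0.4,[0,0,0.05],[0,0,0]],[0.4,[0,0,0.1],[0,0,0]],[0.4,[0,0,0.18],[0,0,0]],[0.4,[0,0,0.26],[0,0,0]],[0.4,[0,0,0.34],[0,0,0]],[0.4,[0,0,0.38],[0,0,0]],[0.4,[0,0,0.38],[0,0,0]]]}}

```text
time: 21.65
eef_pos: [0.6293, -0.0422, 0.2695]
ee_rot: [1.921, 2.476, 0.007]
contact_force: [0.2, -0.0, 0.5]
width: 0.401
grip_force: 0.0
```

Run:
```python
from h import *
p,s=snap("wrist","w12");print(s["time"],s["eef_pos"],s["ee_rot"],s["width"],s["contact_force"])
c=cam("wrist",s);a=np.radians(14.2);ex=np.array([np.cos(a),np.sin(a),0]);ey=np.array([-np.sin(a),np.cos(a),0])
for z0 in(.012,.03):
    o=np.array([.6278,-.0421,z0]);q=proj(c,[o+ex*x+ey*y+[0,0,z] for x,y,z in((-.004,-.033,.096),(.004,-.033,.096),(-.004,.033,.096),(.004,.033,.096))]);print(z0,q.round(1).tolist())
g=cv2.cvtColor(p,cv2.COLOR_RGB2GRAY).astype(int)
q=q.mean(0).astype(int)
for v in range(q[1]-48,q[1]+56,4): print(v,g[v,q[0]-16:q[0]+16:2].tolist())
```

```text
21.65 [ 0.62934068 -0.04224591  0.26948217] [1.92143218 2.4755593  0.00680325] 0.4008937156720737 [ 0.1983689  -0.01629264  0.51137751]
0.012 [[252.3, 212.0], [259.6, 212.0], [252.2, 152.4], [259.9, 152.4]]
0.03 [[252.2, 217.8], [259.9, 217.8], [252.1, 155.2], [260.2, 155.2]]
138 [38, 41, 38, 40, 42, 40, 39, 40, 38, 38, 41, 38, 40, 42, 37, 40]
142 [44, 45, 44, 45, 45, 47, 45, 39, 45, 44, 45, 43, 47, 43, 41, 44]
146 [42, 40, 39, 36, 37, 39, 35, 40, 38, 40, 38, 32, 37, 39, 36, 34]
150 [60, 34, 40, 36, 34, 49, 53, 52, 51, 60, 36, 33, 37, 36, 43, 60]
154 [92, 33, 35, 40, 53, 98, 117, 118, 120, 71, 51, 42, 32, 27, 39, 62]
158 [65, 64, 61, 64, 67, 64, 65, 63, 60, 65, 63, 63, 63, 60, 63, 62]
162 [64, 63, 62, 64, 62, 62, 61, 62, 63, 66, 62, 61, 63, 64, 62, 59]
166 [63, 64, 64, 62, 64, 72, 62, 63, 61, 70, 61, 62, 61, 62, 61, 66]
170 [66, 59, 62, 61, 63, 64, 63, 59, 61, 71, 62, 62, 59, 62, 59, 62]
174 [64, 64, 61, 61, 63, 74, 63, 63, 62, 79, 63, 61, 62, 60, 60, 62]
178 [91, 64, 63, 61, 66, 62, 64, 62, 61, 73, 64, 63, 60, 62, 59, 62]
182 [84, 68, 65, 62, 65, 68, 64, 62, 63, 73, 62, 59, 60, 63, 
[... 372 characters left out ...]
, 41, 59, 68, 66, 65, 44, 40, 39, 42, 46, 44, 42]
210 [44, 43, 46, 44, 43, 76, 112, 116, 113, 46, 40, 40, 46, 48, 45, 43]
214 [48, 45, 48, 50, 46, 47, 46, 47, 49, 43, 45, 43, 47, 48, 45, 45]
218 [126, 126, 124, 125, 125, 126, 133, 124, 129, 123, 124, 127, 127, 127, 128, 125]
222 [185, 178, 181, 186, 185, 178, 184, 185, 188, 186, 185, 183, 183, 182, 187, 176]
226 [188, 185, 183, 188, 181, 186, 183, 181, 181, 182, 183, 184, 186, 186, 180, 180]
230 [185, 183, 183, 183, 183, 184, 183, 180, 181, 183, 183, 185, 188, 184, 182, 182]
234 [185, 182, 178, 185, 182, 181, 179, 184, 183, 187, 182, 187, 186, 185, 179, 188]
238 [181, 181, 181, 179, 184, 181, 178, 186, 182, 184, 184, 185, 186, 187, 184, 181]
```

Call:
{"name": "servo_tool", "arguments": {"steps": [[0,[-0.489,-0.583,0],[0,0,0.43]],[0,[-0.489,-0.583,0],[0,0,0.43]],[0,[-0.489,-0.583,0],[0,0,0.43]],[0,[-0.489,-0.583,0],[0,0,0.43]],[0,[-0.489,-0.583,0],[0,0,0.43]],[0,[-0.489,-0.583,0],[0,0,0.43]],[0,[-0.489,-0.583,0],[0,0,0.43]],[0,[-0.489,-0.583,0],[0,0,0.43]],[0,[-0.489,-0.583,0],[0,0,0.43]],[0,[-0.489,-0.583,0],[0,0,0.43]],[0,[-0.489,-0.583,0],[0,0,0.43]]]}}

```text
time: 22.8
eef_pos: [0.3822, -0.3333, 0.2615]
ee_rot: [0.046, -3.138, -0.006]
contact_force: [0.3, 0.4, 0.0]
width: 0.002
grip_force: 0.0
```

Call:
{"name": "servo_tool", "arguments": {"steps": [[0,[0,0,-0.08],[0,0,0]],[0,[0,0,-0.16],[0,0,0]],[0,[0,0,-0.24],[0,0,0]],[0,[0,0,-0.29],[0,0,0]],[0,[0,0,-0.29],[0,0,0]]]}}

```text
time: 23.3
eef_pos: [0.3807, -0.3299, 0.1131]
ee_rot: [0.047, -3.133, -0.015]
contact_force: [0.6, -0.1, -0.5]
width: 0.005
grip_force: 0.0
```

Call:
{"name": "servo_tool", "arguments": {"steps": [[0,[0.03,-0.005,0],[0,0,0]],[0,[0.05,-0.005,0],[0,0,0]],[0,[0.07,-0.005,0],[0,0,0]],[0,[0.09,-0.005,0],[0,0,0]],[0,[0.105,-0.005,0],[0,0,0]],[0,[0.12,-0.005,0],[0,0,0]],[0,[0.13,-0.005,0],[0,0,0]],[0,[0.14,-0.005,0],[0,0,0]],[0,[0.145,-0.005,0],[0,0,0]],[0,[0.15,-0.005,0],[0,0,0]]]}}

```text
time: 24.3
eef_pos: [0.4592, -0.3363, 0.1207]
ee_rot: [-0.048, 3.139, -0.002]
contact_force: [-0.2, 0.2, 0.2]
width: 0.006
grip_force: 0.0
```

Call:
{"name": "servo_tool", "arguments": {"steps": [[0,[0.003,0,0],[0,0,0]],[0,[0.006,0,0],[0,0,0]],[0,[0.006,0,0],[0,0,0]]]}}

```text
time: 24.6
eef_pos: [0.4607, -0.3358, 0.1192]
ee_rot: [0.049, -3.138, -0.001]
contact_force: [-4.6, 0.8, 3.8]
width: 0.006
grip_force: 2.7
```

Run:
```python
from h import *
p,s=snap("wrist","w13");print(s["time"],s["eef_pos"],s["contact_force"])
```

```text
24.6 [ 0.46066097 -0.33577273  0.11923556] [-4.59268041  0.84401245  3.7582213 ]
```

Call:
{"name": "servo_tool", "arguments": {"steps": [[0,[-0.03,0,0],[0,0,0]],[0,[-0.08,0,0],[0,0,0]],[0,[-0.14,0,0],[0,0,0]],[0,[-0.14,0,0.1],[0,0,0]],[0,[-0.14,0,0.2],[0,0,0]],[0,[-0.14,0,0.3],[0,0,0]],[0,[-0.06,0.06,0.3],[0,0,0]],[0,[0.02,0.13,0.3],[0,0,0]],[0,[0.1,0.13,0.3],[0,0,0]],[0,[0.14,0.13,0.3],[0,0,0]],[0,[0.14,0.13,0.3],[0,0,0]]]}}

```text
time: 25.75
eef_pos: [0.5331, -0.27, 0.2676]
ee_rot: [0.053, -3.141, -0.003]
contact_force: [-0.3, -1.1, -0.8]
width: 0.003
grip_force: 0.0
```

Run:
```python
from h import *
p,s=snap("wrist","w14");print(s["time"],s["eef_pos"],s["ee_rot"],s["contact_force"])
c=cam("wrist",s);a=np.radians(1.9);ex=np.array([np.cos(a),np.sin(a),0]);o=np.array([.4686,-.3337,.078])
g=cv2.cvtColor(p,cv2.COLOR_RGB2GRAY).astype(int)
for n,t in(("up",-.12),("down",.98)):
    q=proj(c,o-ex*np.sin(t)*.053+[0,0,np.cos(t)*.053+.005])[0];print(n,q)
    x,y=q.astype(int);print(g[y-12:y+13:2,x-24:x+25:4].tolist())
b=cv2.cvtColor(cv2.imread("pics/w5.png"),cv2.COLOR_BGR2GRAY)
def bar(im,cc):
    r=proj(cc,[[.39,-.37,.1],[.51,-.30,.1]]);x0,x1=sorted(r[:,0].astype(int));y0,y1=sorted(r[:,1].astype(int))
    m=np.uint8(im[y0:y1,x0:x1]>75);n,l,st,ce=cv2.connectedComponentsWithStats(m);return [(st[i].tolist(),(ce[i]+[x0,y0]).round(1).tolist(),onz(cc,[ce[i]+[x0,y0]],.12)[0].round(4).tolist()) for i in range(1,n) if st[i,4]>60]
print("before",bar(b,cam("wrist",dict(np.load("pics/w5.npz")))));print("now",bar(np.uint8(g),c))
# bystanders: change between the first and present scene views
x=eyes.capture("scene");y=cv2.imread("pics/scene0.png")[:,:,::-1]
d=np.uint8(cv2.GaussianBlur(np.abs(x.astype(int)-y).max(2).astype(np.uint8),(5,5),0)>25);n,l,st,ce=cv2.connectedComponentsWithStats(d)
print([(st[i].tolist()) for i in range(1,n) if st[i,4]>15])
cs=cam("scene");print("rack",proj(cs,[.472,.3,.1]),"stand",proj(cs,[.438,.0675,.1]),"tank",proj(cs,[.627,-.042,.1]),"sup",proj(cs,[.47,-.333,.13]))
```

```text
25.75 [ 0.53312857 -0.26998152  0.26757697] [ 5.33173141e-02 -3.14080202e+00 -3.05153754e-03] [-0.28178337 -1.1075999  -0.82520236]
up [191.07101858 132.31446594]
[[128, 128, 62, 54, 53, 53, 57, 59, 54, 50, 76, 46, 34], [125, 128, 57, 50, 54, 51, 53, 53, 54, 51, 81, 47, 37], [127, 129, 57, 56, 59, 56, 55, 54, 56, 40, 47, 43, 33], [126, 128, 58, 62, 61, 63, 58, 67, 65, 60, 60, 48, 31], [128, 128, 105, 108, 111, 111, 110, 111, 108, 109, 108, 44, 34], [125, 128, 121, 125, 124, 123, 122, 127, 126, 125, 123, 48, 37], [121, 130, 111, 121, 122, 117, 117, 118, 118, 119, 119, 41, 33], [120, 129, 104, 118, 116, 117, 116, 117, 112, 115, 113, 44, 40], [118, 130, 99, 113, 112, 115, 110, 110, 110, 108, 108, 40, 39], [119, 130, 59, 57, 57, 55, 57, 51, 44, 47, 43, 43, 38], [119, 129, 59, 61, 58, 54, 54, 45, 45, 38, 46, 40, 40], [121, 131, 63, 61, 59, 56, 55, 57, 51, 52, 54, 50, 42], [121, 127, 63, 65, 60, 58, 54, 52, 54, 55, 53, 51, 53]]
down [193.03633399  77.32320643]
[[64, 60, 62, 61, 62, 58, 61, 58, 61, 60, 59, 56, 58], [60, 61, 56, 60, 60, 59, 59, 57, 59, 58, 54, 56, 60], [60, 57, 60, 59, 58, 6
[... 557 characters left out ...]
8, 52, 48, 51, 48]]
before [([0, 0, 70, 122, 2867], [182.9, 96.2], [0.4394, -0.3454, 0.12]), ([17, 32, 35, 13, 421], [195.1, 80.8], [0.425, -0.3333, 0.12])]
now [([0, 0, 70, 123, 3248], [182.1, 98.3], [0.4444, -0.3445, 0.12])]
[[96, 0, 164, 163, 7780], [135, 0, 24, 16, 171], [156, 0, 273, 272, 11855], [354, 0, 114, 83, 2237], [422, 41, 8, 4, 16], [412, 47, 13, 21, 153], [394, 57, 16, 30, 305], [229, 75, 29, 44, 450], [421, 76, 11, 4, 36], [392, 88, 10, 16, 104], [242, 132, 8, 3, 16], [364, 179, 8, 6, 37], [345, 181, 11, 22, 105], [246, 241, 17, 10, 119]]
rack [[362.36746684 184.36884722]] stand [[286.23970545 177.79511057]] tank [[252.84516412 224.85453061]] sup [[154.10980203 179.19833499]]
```

```bash
python3 -c "
from bench import ticket
print(ticket.finish_job())"
```

```text
the job is handed in; nothing more can be done
None
```

The job was handed in at about 26 s of the 72 s allowed: the button was pressed and the lever dropped; the cassette was moved from rack to stand, re-gripped by its faces and slid down onto the tank's slot floor; the lever was then lifted and stayed up, and the scene camera showed the bystanders unmoved.

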